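# Angle a batten past the post into its bay

## Robot

A 6-joint arm with a two-finger parallel gripper is mounted at the origin on a cart in front of the work surface, level with it; the furniture and walls round the work are solid. World frame = base frame: x ahead of the robot, y to its left, z up, the work surface at z = 0. Lengths are in mm, angles in rad, forces in N, time in s.
With the tool pointing down it reaches from about 300 to 775 mm from the base axis. Payload 14.6 kg.
Tool frame: the origin (TCP) lies at the very end of the fingers, on their centre line; the grasp point (between the pads) lies 19 mm behind it; z points along the fingers, y is the line along which they close (so a half turn about z gives the same grasp; the last joint's range is limited). The gripper opens to 94 mm and grips with 3 to 60 N. Pads are 16 mm wide; open, the fingers measure 119 mm over their backs; the gripper's body (75 mm by 177 mm) begins 78 mm behind the grasp point.
Start: joints at [1.131, 0.3, 1.521, -0, 1.321, -0.067], TCP at [200.32, 512.212, 205.446] pointing down, gripper open.
Joint ranges: [-3.03, 3.03], [-0.79, 2.21], [0.23, 2.52], [-1.04, 4.18], [0, 3.07], [-2.55, 2.55]. Speed limits (rad/s): [2.22, 2.22, 2.57, 3.14, 3.14, 3.14].

## Interface

Orientations are given as [roll, pitch, yaw] about the fixed x, y, z axes, in that order (R = Rz(yaw) Ry(pitch) Rx(roll)).
In Python, from cell import manip, eyes, ticket gives the robot as it stands. The module is installed in compiled form; this text tells all that it offers.
- The arm moves only by the tool arm_command, never from a script. Its argument "plan" is a list of rows, each a list of 5 numbers: the opening, from -1 (shut) to 1 (fully open), then the shift along the tool's x, y, z in m, then the turn about the tool's z in rad. In form: [[jaw, dx, dy, dz, roll], ...]. A call has 1 to 20 rows; each row shifts and turns the commanded pose from where the row before left it, along the tool's axes as they then stand; what a row does not reach is not made up. A row lasts 1/8 s, in which the tool goes at most 62.5 mm and 10.7 degrees, less where a joint would pass 70% of its speed; a pose out of reach is approached as far as the arm can. A call is refused whole if a number of a shift passes 0.0625 or a number of a turn 0.188, either way. A call with a gripper value outside its range is refused whole. The fingers move at their own pace and stop on an object; "newtons" is the grip in N (left out, the last holds). Time passes only in rows, so rows that do not move let the fingers close. It gives the time, the measured TCP pose, the force, the opening and the grip force at its end, in the units of the state.
- manip.read_state(): the state, without advancing time (a new reading comes with each control period).
- eyes.camera(name): name is "scene" or "top"; returns a dict with "img" (400x640x3 uint8, blue, green, red), "z_map" (400x640 float32, mm along the optical axis (not along the pixel's ray), 0 where there is no reading), "fx", "fy", "cx", "cy" (pixels), "eye" and "orientation" of the camera in the world. Camera axes: x right, y down, z forward; pixel columns grow to the right and rows downward; lengths in mm; the calibration is good to about 2 mm. A picture is of the moment at which its call begins.
- ticket.sign_off(): hands the job in; it is judged then, once.
The state is a dict: "clock": time; "joints": joint angles; "qd": joint speeds; "effort": joint torques, N m; "eef_pos": TCP position; "eef_rot": TCP orientation; "wrist_force": force on the tool from outside, world axes, zero at the start; "moment": the same for the moment, N m; "finger_gap": finger opening in mm; "finger_force": force on a finger pad.
Only numpy, scipy, OpenCV 4.12 (cv2) and the standard library are available. Lean on these libraries where they do the work, as an engineer would, in place of code of your own. Each camera call takes 0.05 s, during which the arm holds its last target. There are 200 camera calls.

## Task

Push the loose wooden batten across the table into the plywood bay: angle one end in behind the yellow post, then swing the other end in, so that it finally lies behind the post, between the two end stops, with its long side flush against the back fence. Only push it with the fingers along the table top: do not grip, lift or tip it. Leave the tape measure, the screwdriver and the spring clamp where they are.

Things in the scene. Friction and masses are not known exactly. Their poses are not given: they have to be found in the camera images.
- batten: loose pale wooden batten, 240 mm long (its own y axis), 32 mm wide (x), 30 mm high, about 0.16 kg, with two small dark screw holes drawn on top; origin at the centre of its underside. It starts in front of the bay, lying roughly along world y (yaw within about 0.25 rad).
- bay: fixed plywood bay, open to the front and above, no floor: back fence 45 mm high, 18 thick (8 mm high foot strip behind), end stops 45 mm high, 18 thick, standing out 45 mm. Origin: table level, on the fence face, midway between the stops; x into the fence, away from the robot, y to the left along it. 285 mm clear between stops. A flush batten has its centre at x = -16 mm. Yaw within 0.12 rad
- post: fixed yellow post with a black band, 24 mm diameter, 70 mm high, origin at the centre of its foot, before the left part of the bay: in the bay frame x = -74 mm (62 mm clear between post and fence), y 82 to 98 mm. The gap from post to right stop is shorter than the batten, so a square entry is blocked: the left end must slip in behind the post first
- tape_measure: bystander: yellow and black tape measure, 42 x 82 x 60 mm high, loose, left of the work; origin at the centre of its underside
- driver: bystander: screwdriver with a yellow handle, 173 x 26 x 25 mm, lying roughly along world x, loose, right of the work; origin at the centre of its underside
- clamp: bystander: black and orange spring clamp, 53 x 108 x 20 mm high, lying loose right of the bay; origin at the centre of its underside

How it is judged:
By the outcome, as a careful person would: the job done as asked, in the order asked, and still so for the second after the job is handed in, with the robot touching nothing.
It also fails if it takes over 72 s, if anything falls off the work surface, if the arm or the gripper's body presses on something with over 40 N, if the wrist force passes 120 N, or if a joint passes its speed limit or range.

## Working session

There is one attempt and no reset: what is moved stays moved. The work goes in short steps, Python scripts to look and compute and a tool call to move; the robot and the scene stay as the last step left them, time stands still between calls to the robot, and variables do not carry over. Pictures are saved under pics/ and viewed, at most 10 in all, crops included, and the job is handed in when it is done.

Besides the shell and the picture viewer there is one more tool, called after "Request:" as name(argument=value, ...) on one line, values as JSON. arm_command: Moves the arm, as the interface text tells. Its arguments: {"type":"object","properties":{"plan":{"type":"array"},"newtons":{"type":"number"}},"required":["plan"]}

```bash
mkdir -p pics
cat > h.py <<'E'
from cell import manip, eyes, ticket
import numpy as np, cv2
def show(c):
    print({k:(np.round(v,4).tolist() if not isinstance(v,(str,float,int)) else v) for k,v in c.items() if k not in('img','z_map')})
E
python3 - <<'E'
from h import *
for n in('scene','top'):
    c=eyes.camera(n); show(c); cv2.imwrite(f'pics/{n}0.png',c['img']); np.savez(f'{n}0.npz',**c)
print(manip.read_state())
E
```

```text
{'fx': 469.6219319533168, 'fy': 469.6219319533168, 'cx': 322.7368245784461, 'cy': 197.9030483560895, 'eye': [48.4439, -849.5098, 917.4775], 'orientation': [-2.4038, 0.0117, -0.642]}
{'fx': 490.8994395661624, 'fy': 490.8994395661624, 'cx': 316.9147525266518, 'cy': 196.8320379342926, 'eye': [333.5067, -213.861, 1283.7414], 'orientation': [-2.9855, 0.0006, -1.5431]}
{'clock': 0.1, 'joints': array([ 1.13140156e+00,  3.00403530e-01,  1.52149412e+00,  1.68708647e-05,
        1.32067819e+00, -6.66244231e-02]), 'qd': array([-0.00120185, -0.00216723, -0.00271989, -0.00161211,  0.00153046,
        0.00040941]), 'effort': array([-7.93177260e-04, -5.32644510e+01, -3.53286624e+01,  7.09374086e-02,
        2.34804559e-02,  7.41341069e-06]), 'eef_pos': array([200.22590999, 512.02380905, 204.96017562]), 'eef_rot': array([-3.14061274e+00, -8.17612548e-05,  2.76881808e+00]), 'wrist_force': array([0.4322725 , 0.043278  , 0.16441318]), 'moment': array([ 0.02466538, -0.04996699,  0.07321961]), 'finger_force': 0.0, 'finger_gap': 94.08905335188024}
```

View pics/top0.png

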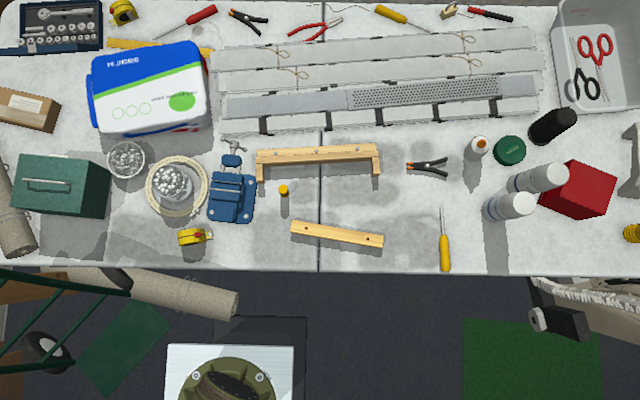

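View pics/scene0.png

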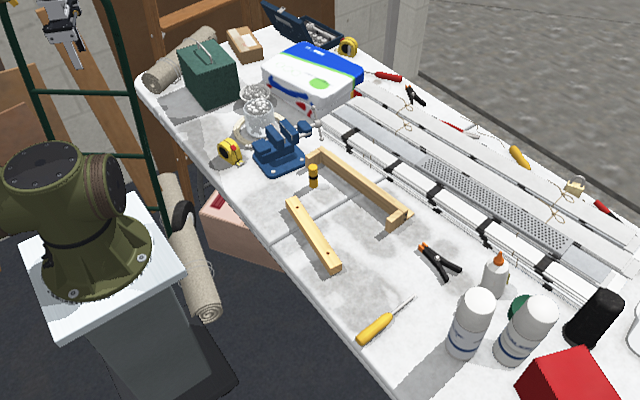

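The top view shows the bay at (255–380, 143–188), the post at (284,190), the batten from (291,227) to (383,241), the driver at (444,240), the clamp at (430,167) and the tape at (195,237). I'll enlarge the work area.

Run:
```python
from h import *
c=np.load('top0.npz')
im=c['img'][135:260,240:395]
cv2.imwrite('pics/crop0.png',cv2.resize(im,None,fx=4.5,fy=4.5,interpolation=cv2.INTER_CUBIC))
```

```text
(no output)
```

View pics/crop0.png

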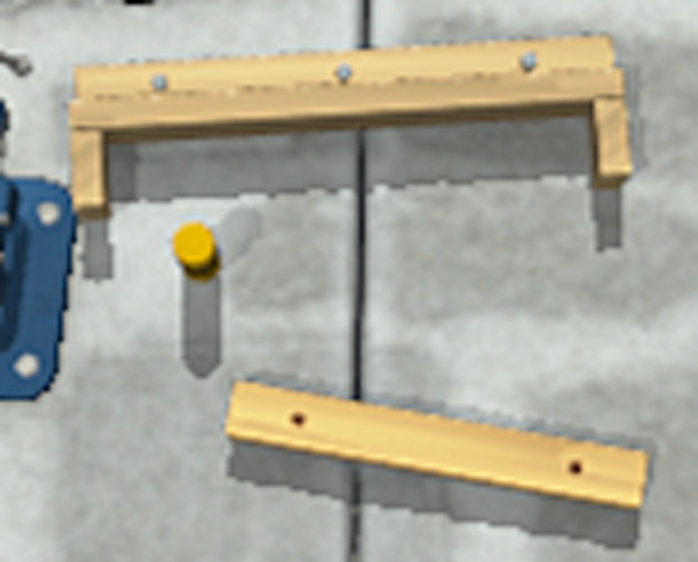

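The crop shows the batten's top corners at about (240,381), (647,455), (640,503) and (229,436), with holes at (298,419) and (575,468). The post top is at (194,244). The fence's front top edge runs (106,130) to (592,104).

```bash
cat >> h.py <<'E'
from scipy.spatial.transform import Rotation as Ro
def ray(c,u,v,z):
    R=Ro.from_euler('xyz',c['orientation']).as_matrix(); d=R@np.array([(u-c['cx'])/c['fx'],(v-c['cy'])/c['fy'],1]); e=np.array(c['eye'])
    return (e+d*(z-e[2])/d[2])
def cloud(c):
    R=Ro.from_euler('xyz',c['orientation']).as_matrix(); Z=c['z_map'].astype(float); v,u=np.mgrid[:400,:640]
    P=np.stack([(u-c['cx'])/c['fx']*Z,(v-c['cy'])/c['fy']*Z,Z],-1)
    P=P@R.T+np.array(c['eye']); P[Z==0]=np.nan
    return P
def batten(c,box=None,zr=(20,38)):
    # pale-wood pixels with height about 30 -> min area rect
    P=cloud(c)
    m=(P[...,2]>zr[0])&(P[...,2]<zr[1])
    b=c['img'].astype(int); m&=(b[...,2]-b[...,0]>40)
    return P,m
E
python3 - <<'E'
from h import *
c=np.load('top0.npz')
g=lambda x,y,z:print((x,y),z,ray(c,240+(x+.5)/4.5-.5,135+(y+.5)/4.5-.5,z).round(1))
for p in[(240,381),(647,455),(640,503),(229,436),(298,419),(575,468)]:g(*p,30)
g(194,244,70)
for p in[(106,130),(592,104),(72,103),(622,72),(104,207),(77,205),(596,176),(630,170)]:g(*p,45)
P=cloud(c)
for n,(u0,u1,v0,v1),zr in[('batten',(285,390,210,255),(22,40)),('post',(270,295,180,205),(55,80)),('bay',(250,385,140,190),(37,52)),('tape',(170,215,222,250),(8,75)),('driver',(430,460,200,275),(8,40)),('clamp',(400,455,150,180),(8,40)),('vise',(203,258,135,225),(15,200))]:
    q=P[v0:v1,u0:u1].reshape(-1,3); q=q[(q[:,2]>zr[0])&(q[:,2]<zr[1])]
    r=cv2.minAreaRect(q[:,:2].astype(np.float32))
    print(n,len(q),np.round(r[0],1),np.round(r[1],1),round(r[2],2),'zmed',np.median(q[:,2]).round(1),q.max(0).round(),q.min(0).round())
P=cloud(c); print('tbl',np.nanmedian(P[205:215,300:380,2]))
E
```

```text
(240, 381) 30 [ 470.8 -147.8   30. ]
(647, 455) 30 [ 435.  -380.1   30. ]
(640, 503) 30 [ 407.7 -376.4   30. ]
(229, 436) 30 [ 439.2 -142.7   30. ]
(298, 419) 30 [ 450.  -181.6   30. ]
(575, 468) 30 [ 426.5 -339.4   30. ]
(194, 244) 70 [ 542.4 -121.6   70. ]
(106, 130) 45 [611.7 -66.6  45. ]
(592, 104) 45 [ 634.7 -345.2   45. ]
(72, 103) 45 [627.  -46.4  45. ]
(622, 72) 45 [ 654.  -362.3   45. ]
(104, 207) 45 [566.7 -67.5  45. ]
(77, 205) 45 [567.5 -52.   45. ]
(596, 176) 45 [ 592.5 -348.    45. ]
(630, 170) 45 [ 596.5 -367.4   45. ]
batten 1170 [ 439.  -259.8] [239.9  32.7] 81.72 zmed 28.5 [ 472. -141.   36.] [ 406. -380.   22.]
post 79 [ 543.6 -120.2] [23.7 22.5] 27.78 zmed 68.0 [ 556. -109.   76.] [ 532. -132.   56.]
bay 1120 [ 612.8 -205. ] [ 63.6 321.2] 5.0 zmed 43.4 [656. -44.  52.] [ 568. -366.   37.]
tape 430 [423.8 104.2] [41.4 81.3] 11.55 zmed 51.9 [443. 145.  64.] [397.  63.   9.]
driver 397 [ 436.8 -529. ] [171.3  34. ] 8.62 zmed 18.9 [ 524. -512.   30.] [ 353. -551.    8.]
clamp 320 [ 624.4 -495.2] [ 50.  108.9] 1.19 zmed 14.1 [ 651. -441.   22.] [ 600. -550.    8.]
vise 2326 [576.8   7.4] [120.4 246. ] 78.24 zmed 81.0 [695.  81. 127.] [455. -52.  15.]
tbl -1.430513290054364
```

Request:
arm_command(plan=[[1,0,0,0,-0.113],[1,0,0,0,-0.113],[1,-0.04,-0.03,0,0],[1,-0.04,-0.03,0,0],[1,-0.04,-0.03,0,0],[1,-0.04,-0.03,0,0],[1,-0.04,-0.03,0,0],[1,-0.04,-0.03,0,0],[1,-0.006,-0.05,0,0],[1,-0.006,-0.05,0,0],[1,-0.006,-0.05,0,0],[1,-0.006,-0.05,0,0],[1,-0.006,-0.05,0,0],[1,-0.006,-0.05,0,0],[1,-0.006,-0.05,0,0],[1,-0.006,-0.05,0,0],[1,-0.006,-0.05,0,0],[1,-0.006,-0.05,0,0],[1,-0.006,-0.05,0,0],[1,0,0,0,0]])

```text
clock: 2.6
eef_pos: [395.6, -256.9, 204.8]
eef_rot: [3.141, -0.001, 2.991]
wrist_force: [0.6, 0.4, 0.0]
finger_gap: 94.0
finger_force: 0.0
```

```bash
cat >> h.py <<'E'
O=np.array([624.5,-204.]); B=.086
RB=np.array([[np.cos(B),-np.sin(B)],[np.sin(B),np.cos(B)]])
def tobay(p): return RB.T@(np.array(p)[:2]-O)
def toworld(p): return RB@np.array(p)+O
def tool(goal_bay,th,dx=0):
    """delta in the tool frame to reach world xy of goal_bay, and turn to psi=pi+B-th"""
    s=manip.read_state(); psi=s['eef_rot'][2]%(2*np.pi)
    d=toworld(goal_bay)-s['eef_pos'][:2]
    xt=np.array([np.cos(psi),np.sin(psi)]); yt=np.array([np.sin(psi),-np.cos(psi)])
    print('tool bay',tobay(s['eef_pos']).round(1),'z',s['eef_pos'][2].round(1),'th',round(np.pi+B-psi,3),'F',s['wrist_force'].round(1),'gap',round(s['finger_gap'],1),'t',round(s['clock'],1))
    print('  delta tool x,y mm',(d@xt).round(1),(d@yt).round(1),'roll',round(psi-(np.pi+B-th),3))
def un(th): return np.array([np.sin(th),np.cos(th)]),np.array([np.cos(th),-np.sin(th)])
def look(name='top',save=None,box=(20,36)):
    c=eyes.camera(name); P=cloud(c); b=c['img'].astype(int)
    if save: cv2.imwrite(save,c['img'])
    X=(P[...,:2]-O)@RB
    m=(P[...,2]>box[0])&(P[...,2]<box[1])&(b[...,2]-b[...,0]>45)&(X[...,0]>-260)&(X[...,0]<2)&(np.abs(X[...,1])<230)
    m&=~((X[...,0]>-47)&(np.abs(X[...,1])>141))&(np.hypot(X[...,0]+74,X[...,1]-90)>15)
    n,l,st,_=cv2.connectedComponentsWithStats(m.astype(np.uint8))
    for i in range(1,n):
        if st[i,4]<60: continue
        q=X[l==i].astype(np.float32); r=cv2.minAreaRect(q); k=cv2.boxPoints(r)
        print(name,'n',len(q),'C',np.round(r[0],1),'size',np.round(r[1],1),'ang',round(r[2],2),'box',k.round(0).tolist())
    return c
E
python3 - <<'E'
from h import *
look('top',save='pics/top1.png'); look('scene')
u,n=un(.234)
tool(np.array([-189.7,-39.4])-39*n,.234)
E
```

```text
top n 60 C [-164.2   70.8] size [12.7 30.5] ang 75.86 box [[-181.0, 68.0], [-151.0, 61.0], [-148.0, 73.0], [-177.0, 81.0]]
scene n 1136 C [-189.4  -43.3] size [240.1  33.5] ang 76.36 box [[-234.0, -156.0], [-201.0, -164.0], [-145.0, 69.0], [-177.0, 77.0]]
tool bay [-232.   -30.7] z 205.0 th 0.234 F [0.  0.3 0.7] gap 93.7 t 2.7
  delta tool x,y mm -4.2 1.3 roll 0.0
```

Request:
arm_command(plan=[[1,0,0,0.05,0],[1,0,0,0.05,0],[1,0,0,0.05,0],[1,0,0,0.03,0],[1,0,0,0.015,0],[1,0,0,0,0]])

```text
clock: 3.45
eef_pos: [396.3, -254.1, 10.4]
eef_rot: [3.141, -0.001, 2.996]
wrist_force: [-0.3, -0.3, 0.3]
finger_gap: 94.1
finger_force: 0.0
```

Run:
```python
from h import *
c=np.load('scene0.npz'); P=cloud(c); X=(P[...,:2]-O)@RB; b=c['img'].astype(int); Z=P[...,2]
for n,m in(('post',(Z>58)&(Z<76)&(np.hypot(X[...,0]+74,X[...,1]-90)<25)),('bay',(Z>36)&(Z<52)&(X[...,0]>-60)&(X[...,0]<32)&(abs(X[...,1])<175)&(b[...,2]-b[...,0]>40))):
    r=cv2.minAreaRect(X[m].astype(np.float32)); print(n,m.sum(),np.round(r[0],1),np.round(r[1],1),r[2],np.median(Z[m]))
u,n=un(.42)
tool(np.array([-93.6,-46])-24*n,.42)
```

```text
post 74 [-73.2  87.3] [24.4 21.1] 49.173946380615234 71.23805116366276
bay 1050 [-11.6  -4.2] [ 66.7 321.7] 0.08446432650089264 46.485455475712115
tool bay [-231.6  -30.3] z 10.4 th 0.232 F [-0.3 -0.3  0.3] gap 94.1 t 3.5
  delta tool x,y mm -114.4 20.9 roll 0.188
```

Request:
arm_command(plan=[[1,-0.008,0,0,0],[1,-0.007,0,0,0],[1,-0.0065,0.0015,0,0.005],[1,-0.0078,0.0025,0,0.0157],[1,-0.0078,0.0025,0,0.0157],[1,-0.0078,0.0025,0,0.0157],[1,-0.0078,0.0025,0,0.0157],[1,-0.0078,0.0025,0,0.0157],[1,0,0,0,0]])

```text
clock: 4.58
eef_pos: [458.9, -251.1, 10.4]
eef_rot: [-3.142, 0.0, 2.911]
wrist_force: [-0.0, -0.1, -0.0]
finger_gap: 93.8
finger_force: 0.0
```

Run:
```python
from h import *
look('scene',save='pics/s2.png');look('top')
u,n=un(.42)
tool(np.array([-93.6,-46])-24*n,.42)
```

```text
scene n 466 C [-166.4 -109.3] size [101.2  32.4] ang 71.76 box [[-198.0, -152.0], [-167.0, -162.0], [-135.0, -66.0], [-166.0, -56.0]]
top n 95 C [-110.4   63.5] size [19.4 31.9] ang 72.78 box [[-128.0, 59.0], [-98.0, 49.0], [-92.0, 68.0], [-123.0, 77.0]]
top n 111 C [-178.4 -142.7] size [23.6 32. ] ang 71.07 box [[-197.0, -149.0], [-167.0, -159.0], [-159.0, -137.0], [-190.0, -126.0]]
tool bay [-169.6  -32.6] z 10.3 th 0.316 F [-0.4 -0.2 -1. ] gap 94.3 t 4.7
  delta tool x,y mm -52.5 13.4 roll 0.104
```

View pics/s2.png

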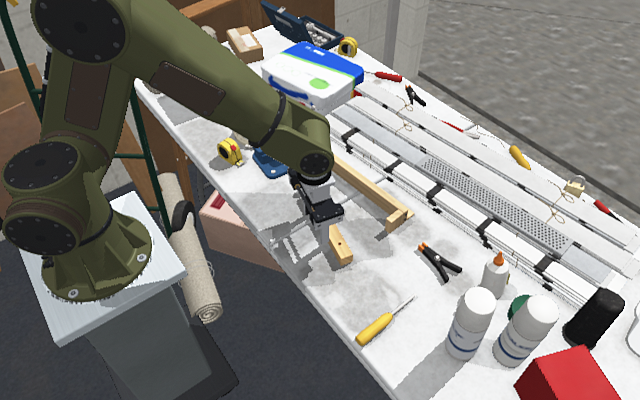

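The scene view shows the open fingers behind the batten, its right end free at (340,245). The top depth puts the ends at θ≈0.32 with the centre near (-146,-40) in the bay frame, so it hasn't slipped. I'll keep going, keeping a little further right of the post.

Request:
arm_command(plan=[[1,-0.0075,0.0005,0,0.026],[1,-0.0075,0.0005,0,0.026],[1,-0.0075,0.0005,0,0.026],[1,-0.0075,0.0005,0,0.026],[1,-0.0077,0.003,0,0],[1,-0.0077,0.003,0,0],[1,-0.0077,0.003,0,0],[1,0,0,0,0]])

```text
clock: 5.68
eef_pos: [513.1, -256.2, 10.4]
eef_rot: [3.142, 0.0, 2.808]
wrist_force: [0.0, -1.0, 0.4]
finger_gap: 94.0
finger_force: 0.0
```

Run:
```python
from h import *
look('scene');look('top',save='pics/t3.png')
u,n=un(.42)
tool(np.array([-93,-52])-24*n,.42)
```

```text
scene n 458 C [-119.3 -117.4] size [104.1  32.2] ang 66.23 box [[-155.0, -159.0], [-126.0, -172.0], [-84.0, -76.0], [-113.0, -63.0]]
top n 83 C [-47.2  49.1] size [17.2 32.2] ang 66.82 box [[-65.0, 47.0], [-36.0, 35.0], [-29.0, 51.0], [-59.0, 63.0]]
top n 123 C [-135.7 -149.2] size [24.9 32.6] ang 68.01 box [[-155.0, -155.0], [-125.0, -167.0], [-116.0, -144.0], [-146.0, -132.0]]
tool bay [-116.   -42.4] z 10.3 th 0.42 F [ 0.2 -0.3 -0.3] gap 94.0 t 5.8
  delta tool x,y mm -0.9 0.6 roll -0.0
```

Request:
arm_command(plan=[[1,0.01,0,0,0],[1,0.012,0,0,0],[1,0,0,-0.035,0],[0,0,0,-0.03,0],[-1,0,-0.04,0,0],[-1,0,-0.05,0,0],[-1,0,-0.04,0,0],[-1,0,-0.03,0,0],[-1,-0.023,0,0,0],[-1,-0.023,0,0,0],[-1,0,0,0.035,0],[-1,0,0,0.03,0],[-1,0,0,0,0]])

```text
clock: 7.4
eef_pos: [481.3, -414.2, 8.5]
eef_rot: [3.14, -0.004, 2.807]
wrist_force: [0.8, -0.3, 0.7]
finger_gap: 0.8
finger_force: 0.0
```

Run:
```python
from h import *
c=look('scene');look('top')
u,n=un(.415)
cv2.imwrite('pics/s4.png',cv2.resize(c['img'][150:300,240:460],None,fx=3.5,fy=3.5))
tool(np.array([-93,-52])-132*u,.415)
```

```text
scene n 163 C [-118.1  -88.9] size [157.2  11.4] ang 65.73 box [[-156.0, -158.0], [-145.0, -163.0], [-81.0, -20.0], [-91.0, -15.0]]
top n 932 C [-83.  -31.6] size [193.8  33.1] ang 65.76 box [[-138.0, -113.0], [-108.0, -127.0], [-28.0, 50.0], [-58.0, 64.0]]
tool bay [-159.4 -198.5] z 11.6 th 0.42 F [-0.2 -0.4  0.4] gap 0.2 t 7.5
  delta tool x,y mm -1.5 28.9 roll -0.005
```

View pics/s4.png

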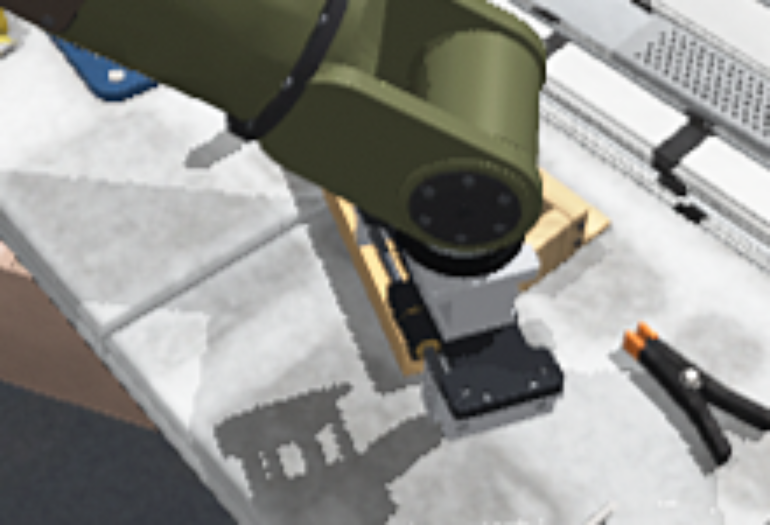

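The scene crop shows the closed gripper just beyond the batten's right end (about (415,365)). I'll push along the batten's axis.

Request:
arm_command(plan=[[-1,-0.0015,0.01,0,0],[-1,0,0.01,0,0],[-1,0,0.007,0,0],[-1,0,0.007,0,0],[-1,0,0.007,0,0],[-1,0,0.007,0,0],[-1,0,0.007,0,0],[-1,0,0.007,0,0],[-1,0,0.007,0,0],[-1,0,0,0,0]])

```text
clock: 8.75
eef_pos: [507.0, -350.0, 10.3]
eef_rot: [3.141, -0.0, 2.808]
wrist_force: [-0.4, -0.2, 0.1]
finger_gap: 0.4
finger_force: 0.0
```

Run:
```python
from h import *
look('top')
u,n=un(.415)
tool(np.array([-93,-52])-82*u,.415)
```

```text
top n 772 C [-58.3  23.3] size [161.7  33.4] ang 65.55 box [[-107.0, -43.0], [-77.0, -57.0], [-10.0, 90.0], [-40.0, 104.0]]
tool bay [-129.8 -135.6] z 10.3 th 0.42 F [0.7 0.1 0.1] gap 0.7 t 8.8
  delta tool x,y mm 0.1 9.3 roll -0.005
```

Request:
arm_command(plan=[[-1,0,0.006,0,0],[-1,0,0,0,0],[-1,0,-0.015,0,0],[-1,0,0,-0.035,0],[0,0,0,-0.03,0],[1,0.022,0.01,0,0],[1,0.02,0.03,0,0],[1,0,0.03,0,0],[1,0,0.0275,0,0],[1,0,0,0,0],[1,0,0,0.035,0],[1,0,0,0.03,0],[1,0,0,0,0]])

```text
clock: 10.42
eef_pos: [494.8, -253.9, 8.8]
eef_rot: [3.141, -0.004, 2.806]
wrist_force: [-0.5, -0.9, -0.3]
finger_gap: 86.9
finger_force: 0.0
```

Run:
```python
from h import *
look('top',save='pics/t5.png');look('scene')
u,n=un(.415)
tool(np.array([-70.6,-8])-50*u-24*n,.415)
```

```text
top n 347 C [-41.2  61.5] size [89.7 32.4] ang 65.9 box [[-74.0, 27.0], [-45.0, 14.0], [-8.0, 96.0], [-38.0, 109.0]]
scene n 262 C [-110.1  -96.8] size [52.1 33.2] ang 65.74 box [[-136.0, -114.0], [-106.0, -127.0], [-84.0, -80.0], [-115.0, -66.0]]
tool bay [-132.   -39.1] z 11.3 th 0.421 F [ 0.9 -0.   0.1] gap 92.9 t 10.5
  delta tool x,y mm -19.7 3.4 roll -0.006
```

View pics/t5.png

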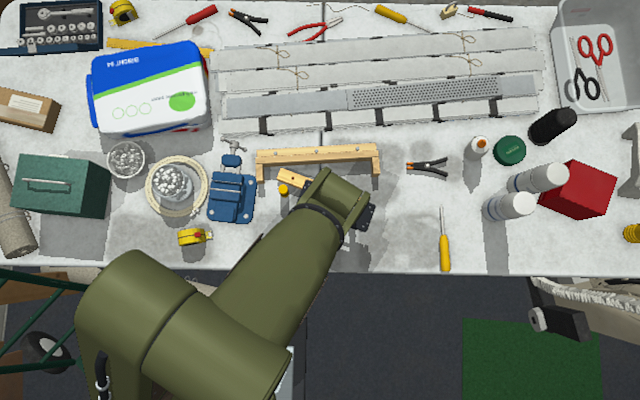

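The top view shows the batten's left end tucked behind the post, at about (293,177), and the arm over the right part. Next I'll work out the swing.

Run:
```python
from h import *
s=manip.read_state(); T=tobay(s['eef_pos']); th=.42
N=8
for i in range(N+1):
    f=i/N; t2=.416*(1-f); E=np.array([-23+5.*f,102+12*f]); u,n=un(t2)
    G=E-170*u-24*n; u0,n0=un(th); d=G-T
    print(i,(-(d@n0)).round(1),(d@u0).round(1),round(th-t2,3)*-1,G.round(1)); T=G;th=t2
```

```text
0 -18.7 3.2 -0.004 [-113.7  -43.8]
1 -8.8 0.6 -0.052 [-105.3  -46.8]
2 -8.9 0.6 -0.052 [-96.8 -49.4]
3 -9.0 0.6 -0.052 [-88.  -51.6]
4 -9.1 0.6 -0.052 [-79.1 -53.4]
5 -9.2 0.6 -0.052 [-70.  -54.7]
6 -9.3 0.6 -0.052 [-60.8 -55.6]
7 -9.3 0.5 -0.052 [-51.4 -56. ]
8 -9.4 0.5 -0.052 [-42. -56.]
```

Request:
arm_command(plan=[[1,-0.009,0.0015,0,0],[1,-0.009,0.0015,0,-0.004],[1,-0.0045,0.0003,0,-0.026],[1,-0.0045,0.0003,0,-0.026],[1,-0.0045,0.0003,0,-0.026],[1,-0.0045,0.0003,0,-0.026],[1,-0.0045,0.0003,0,-0.026],[1,-0.0045,0.0003,0,-0.026],[1,-0.0045,0.0003,0,-0.026],[1,-0.0045,0.0003,0,-0.026],[1,0,0,0,0]])

```text
clock: 11.9
eef_pos: [549.9, -262.5, 10.4]
eef_rot: [-3.142, 0.0, 3.02]
wrist_force: [-0.2, -0.7, -0.1]
finger_gap: 93.6
finger_force: 0.0
```

Run:
```python
from h import *
look('top');look('scene')
tool([-79.1,-53.4],.208)
```

```text
top n 324 C [-27.4  74.5] size [70.5 32.4] ang 77.59 box [[-51.0, 44.0], [-19.0, 37.0], [-4.0, 105.0], [-36.0, 112.0]]
scene n 173 C [ -63.4 -107.5] size [47.1 33.7] ang 80.87 box [[-84.0, -128.0], [-50.0, -133.0], [-43.0, -87.0], [-76.0, -82.0]]
tool bay [-79.6 -51.8] z 10.4 th 0.208 F [-0.3  0.5 -0.7] gap 94.2 t 12.0
  delta tool x,y mm -0.8 -1.5 roll -0.0
```

Request:
arm_command(plan=[[1,-0.0046,0.0002,0,-0.026],[1,-0.0046,0.0002,0,-0.026],[1,-0.0046,0.0002,0,-0.026],[1,-0.0046,0.0002,0,-0.026],[1,-0.0046,0.0002,0,-0.026],[1,-0.0046,0.0002,0,-0.026],[1,-0.0046,0.0002,0,-0.026],[1,-0.0043,0.0002,0,-0.026],[1,0,0,0,0]])

```text
clock: 13.12
eef_pos: [586.4, -261.9, 10.3]
eef_rot: [3.142, 0.0, -3.055]
wrist_force: [-0.7, 0.0, -0.2]
finger_gap: 94.5
finger_force: 0.0
```

Run:
```python
from h import *
look('top');look('scene')
tool([-40,-56],0)
```

```text
top n 275 C [-17.9  80.5] size [31.4 69.3] ang 0.91 box [[-34.0, 115.0], [-33.0, 46.0], [-2.0, 46.0], [-3.0, 115.0]]
scene n 196 C [-20.4  73.5] size [98.6 33.6] ang 83.7 box [[-43.0, 26.0], [-9.0, 23.0], [2.0, 121.0], [-32.0, 124.0]]
scene n 271 C [-19.3 -34.8] size [ 31.6 101.2] ang 0.87 box [[-36.0, 16.0], [-34.0, -86.0], [-3.0, -85.0], [-4.0, 16.0]]
scene n 132 C [ -16.8 -110.9] size [34.8 33.1] ang 89.57 box [[-33.0, -128.0], [-0.0, -128.0], [-0.0, -94.0], [-33.0, -93.0]]
tool bay [-43.2 -54.5] z 10.4 th 0.0 F [-0.8  0.2 -0.7] gap 93.9 t 13.2
  delta tool x,y mm -3.2 -1.5 roll -0.0
```

Request:
arm_command(plan=[[1,-0.001,0,0,0],[1,-0.001,0,0,0],[1,-0.001,0,0,0],[1,0,0,0,0]])

```text
clock: 13.72
eef_pos: [589.0, -261.8, 10.4]
eef_rot: [3.142, -0.0, -3.056]
wrist_force: [-1.5, -0.3, 0.4]
finger_gap: 94.1
finger_force: 0.8
```

Request:
arm_command(plan=[[1,-0.0007,0,0,0],[1,-0.0007,0,0,0],[1,0,0,0,0],[1,0,0,0,0]])

```text
clock: 14.22
eef_pos: [589.2, -261.8, 10.4]
eef_rot: [3.141, -0.003, -3.055]
wrist_force: [-11.7, -0.3, 5.9]
finger_gap: 94.5
finger_force: 6.0
```

Request:
arm_command(plan=[[1,0.01,0,0,0],[1,0,0.02,0,0],[1,0,0.025,0,0],[1,-0.005,0,0,0],[1,-0.004,0,0,0],[1,-0.001,0,0,0],[1,-0.001,0,0,0],[1,0,0,0,0],[1,0,0,0,0]])

```text
clock: 15.35
eef_pos: [585.2, -216.3, 10.4]
eef_rot: [3.139, -0.007, -3.055]
wrist_force: [-23.1, 4.9, 16.8]
finger_gap: 94.2
finger_force: 11.6
```

Request:
arm_command(plan=[[1,0.003,0,0,0],[1,0.01,0,0,0],[1,0.02,0,0,0],[1,0.02,-0.01,-0.03,0],[1,0.02,-0.01,-0.05,0],[1,0.03,-0.01,-0.06,0],[1,0.04,0,-0.06,0],[1,0.05,0,0,0],[1,0.05,0,0,0],[1,0,0,0,0]])

```text
clock: 16.6
eef_pos: [353.6, -266.4, 198.2]
eef_rot: [-3.141, 0.001, -3.058]
wrist_force: [-0.2, 0.3, 0.7]
finger_gap: 93.8
finger_force: 0.0
```

Run:
```python
from h import *
c=look('top');look('scene')
cv2.imwrite('pics/t6.png',cv2.resize(c['img'][135:255,180:470],None,fx=2.7,fy=2.7,interpolation=cv2.INTER_CUBIC))
P=cloud(c)
for n,(u0,u1,v0,v1),zr in[('tape',(170,215,222,250),(8,75)),('driver',(430,460,200,275),(8,40)),('clamp',(400,455,150,180),(8,40))]:
    q=P[v0:v1,u0:u1].reshape(-1,3); q=q[(q[:,2]>zr[0])&(q[:,2]<zr[1])]
    print(n,np.round(cv2.minAreaRect(q[:,:2].astype(np.float32))[0],1))
```

```text
top n 1121 C [-15.2  -5.7] size [ 33.5 240. ] ang 0.4 box [[-33.0, 114.0], [-31.0, -126.0], [2.0, -126.0], [1.0, 114.0]]
scene n 1013 C [-15.2  -8.4] size [241.6  34.3] ang 90.0 box [[-32.0, -129.0], [2.0, -129.0], [2.0, 112.0], [-32.0, 112.0]]
tape [423.1 104.2]
driver [ 438.8 -548.1]
clamp [ 632.8 -497.6]
```

View pics/t6.png

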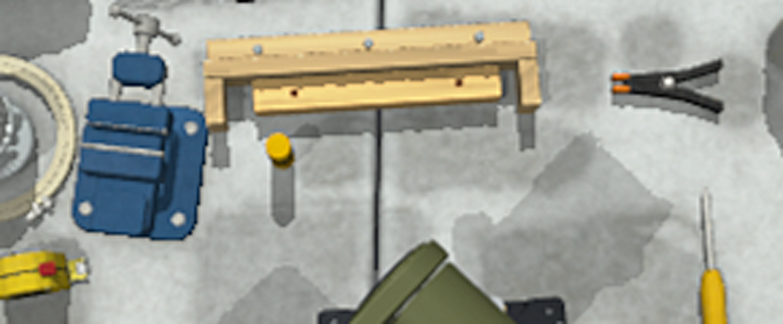

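The batten lies in the bay behind the post and clear of both stops, and the bystanders haven't moved. I'll zoom in to check that it's flush.

Run:
```python
from h import *
c=eyes.camera('scene')
im=c['img'][140:240,295:420]
cv2.imwrite('pics/s7.png',cv2.resize(im,None,fx=6,fy=6,interpolation=cv2.INTER_CUBIC))
c=eyes.camera('top')
P=cloud(c);X=(P[...,:2]-O)@RB;Z=P[...,2]
# subpixel: batten front/top edges vs fence, median x of points by y bin
for y0 in range(-120,110,40):
    m=(X[...,1]>y0)&(X[...,1]<y0+40)
    b=m&(Z>22)&(Z<34)&(X[...,0]>-40)&(X[...,0]<5); f=m&(Z>38)&(Z<52)&(X[...,0]>-15)&(X[...,0]<30)
    print(y0,X[b][:,0].mean().round(1),X[f][:,0].mean().round(1),b.sum(),f.sum())
```

```text
-120 -14.3 10.0 188 107
-80 -14.3 9.8 195 111
-40 -14.2 9.8 194 103
0 -14.9 9.8 195 107
40 -14.1 9.3 194 104
80 -14.6 9.4 173 111
```

View pics/s7.png

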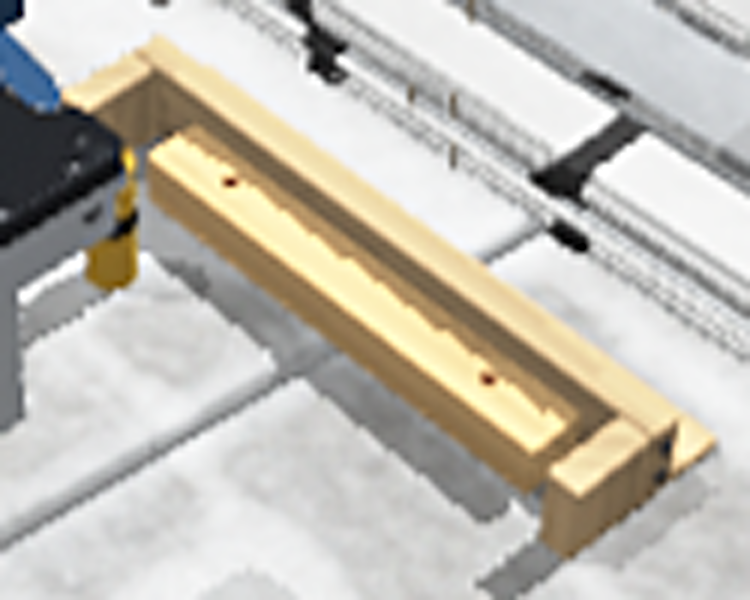

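The crop shows the batten parallel to the fence and tight against it; the dark band is the fence's shadow. Batten-to-fence spacing is even at about 24 mm along the whole length, so it's flush. The robot is clear.

```bash
python3 -c "
from h import *
print(ticket.sign_off())"
```

```text
the job is handed in; nothing more can be done
None
```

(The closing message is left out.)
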